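# Tip the cork tiles into their snug box

### The job

Pick up the three cork tiles together, as one upright pile, out of their low white rest and put them into the snug green box; the pile of blue plates in the twin rest is not wanted. Tip the held pile about 20 degrees so that one lower corner goes in first, down along one of the box's short end walls, then bring it level as you lower it. Let go only when the tiles stand on the floor of the box, all three side by side and level.

Things in the scene. Friction and masses are not known exactly. Their poses are not given: they have to be found in the camera images.
- tile_a: cork tile on edge, 90 mm long (x axis) x 12 thick (y) x 80 tall (z, up), about 35 g, loose; origin at the centre of its underside. Outer tile, at tile_b's -y face. The pile starts upright in a fixed white rest, outer 110 x 54 mm: floor 5 mm thick, long lips up to 17 mm and end lips up to 12 mm above the work surface.
- tile_b: cork tile on edge, 90 mm long (x axis) x 12 thick (y) x 80 tall (z, up), about 35 g, loose; origin at the centre of its underside. Middle tile; the pile of three is 36 to 37 mm thick along y, its outer faces free above the rest's lips, to be pinched across y near the top.
- tile_c: cork tile on edge, 90 mm long (x axis) x 12 thick (y) x 80 tall (z, up), about 35 g, loose; origin at the centre of its underside. Outer tile, at tile_b's +y face.
- box: fixed open green box, outer 116 (x) x 60 (y) x 41 mm high (z up), walls and floor 6 mm, inside 104 x 48 x 35 mm deep; upright tiles stick out 45 mm above its rim. Origin at the centre of its underside. The tiles' length goes along its x, either way round. It, the cork pile and the like-sized blue pile stand in a row in any order; nothing near is over 90 mm high.
There are look-alikes about, which are no part of the job. Leave any yellow look-alike of the tile_a alone.

How it is judged:
By the outcome, as a careful person would: the job done as asked, in the order asked, and still so for the second after the job is handed in, with the robot touching nothing.
It also fails if it takes over 38 s, if anything falls off the work surface, if the arm or the gripper's body presses on something with over 40 N, if the wrist force passes 120 N, or if a joint passes its speed limit or range.

### The arm

A 7-joint arm with a two-finger parallel gripper is mounted at the origin on the work surface. World frame = base frame: x ahead of the robot, y to its left, z up, the work surface at z = 0. Lengths are in m, angles in rad, forces in N, time in s.
With the tool pointing down it reaches from about 0.425 to 0.875 m from the base axis. Payload 9.9 kg.
Tool frame: the origin (TCP) lies at the very end of the fingers, on their centre line; the grasp point (between the pads) lies 19 mm behind it; z points along the fingers, y is the line along which they close (so a half turn about z gives the same grasp; the last joint's range is limited). The gripper opens to 85 mm and grips with 20 to 120 N. Pads are 22 mm wide; open, the fingers measure 114 mm over their backs; the gripper's body (76 mm by 85 mm) begins 54 mm behind the grasp point. The pads swing forward as they close: fully open they stand 13 mm farther back than shut.
Start: joints at [-1.212, 0.576, 0.025, 1.437, -0.015, 1.129, -0.057], TCP at [0.289, 0.61, 0.231] pointing down, gripper open.
Joint ranges: [-2.76, 2.76], [-0.34, 2.15], [-1.52, 1.57], [0.19, 2.46], [-1.09, 4.23], [0.17, 1.99], [-2.82, 2.82]. Speed limits (rad/s): [2.22, 2.22, 3.01, 3.01, 3.14, 3.14, 3.14].

### API

Orientations are given as a rotation vector (axis times angle).
In Python, from workcell import arm, grab_frame gives the robot as it stands.
- The arm moves only by the tool arm_command, never from a script. Its argument "moves" is a list of rows, each a list of 3 entries, a list of its own where there are three numbers: the shift along the tool's x, y, z in cm, then the turn about the tool's z in rad, then the opening, from -1 (shut) to 1 (fully open). In form: [[[tx, ty, tz], twist, claw], ...]. A call has 1 to 12 rows; each row is the pose to reach, as a shift and turn from the pose commanded when the call began, along the tool's axes at that moment; what a row does not reach only later rows make up. A row lasts 1/8 s, in which the tool goes at most 62.5 mm and 10.7 degrees, less where a joint would pass 70% of its speed; a pose out of reach is approached as far as the arm can. A call with a gripper value outside its range is refused whole. The fingers move at their own pace and stop on an object; "squeeze" is the grip in N (left out, the last holds). Time passes only in rows, so rows that repeat a pose let the fingers close. It gives the time, the measured TCP pose, the force, the opening and the grip force at its end, in the units of the state.
- arm.read_state(): the state, without advancing time (a new reading comes with each control period).
- grab_frame(name): name is "side" or "top"; returns a dict with "frame" (480x640x3 uint8, blue, green, red), "mtx" (3x3 intrinsics, pixels), "R" (3x3) and "t" (3): a world point X has camera coordinates R X + t. Camera axes: x right, y down, z forward; pixel columns grow to the right and rows downward; lengths in m; the calibration is good to about 2 mm. A picture is of the moment at which its call begins. There is no depth.
- arm.sign_off(): hands the job in; it is judged then, once.
The state is a dict: "t": time; "q": joint angles; "qd": joint speeds; "joint_torque": joint torques, N m; "tcp_pos": TCP position; "tcp_rot": TCP orientation; "contact_force": force on the tool from outside, world axes, zero at the start; "wrist_torque": the same for the moment, N m; "gripper_width": opening from 0.0 (shut) to 1.0 (fully open); "grasp_force": force on a finger pad.
Only numpy, scipy, OpenCV 4.12 (cv2) and the standard library are available. Lean on these libraries where they do the work, as an engineer would, in place of code of your own. Each camera call takes 0.05 s, during which the arm holds its last target. There are 200 camera calls.

## Working session

There is one attempt and no reset: what is moved stays moved. The work goes in short steps, Python scripts to look and compute and a tool call to move; the robot and the scene stay as the last step left them, time stands still between calls to the robot, and variables do not carry over. Pictures are saved under pics/ and viewed, at most 10 in all, crops included, and the job is handed in when it is done.

Besides the shell and the picture viewer there is one more tool, called after ">>>" as a command line: name --argument value ..., lists and objects as JSON in quotes. arm_command: Moves the arm, as the interface text tells. Its arguments: {"type":"object","properties":{"moves":{"type":"array"},"squeeze":{"type":"number"}},"required":["moves"]}

```bash
mkdir -p pics; cat > h.py <<'E'
import numpy as np, cv2
from workcell import arm, grab_frame
from scipy.spatial.transform import Rotation as Ro
def ray(f,p,z):
    d=f["R"].T@np.linalg.inv(f["mtx"])@np.array([p[0],p[1],1.]); c=-f["R"].T@f["t"]
    return c+d*(z-c[2])/d[2]
def proj(f,X):
    v=f["mtx"]@(f["R"]@np.array(X)+f["t"]); return v[:2]/v[2]
E
python3 - <<'E'
from h import *
s=arm.read_state();print(s["t"],s["tcp_pos"],s["tcp_rot"],s["gripper_width"])
print(Ro.from_rotvec(s["tcp_rot"]).as_matrix().round(3))
for n in("top","side"):
    f=grab_frame(n);cv2.imwrite(f"pics/{n}0.png",f["frame"]);print(n,(-f["R"].T@f["t"]).round(3),f["R"].round(2).tolist())
E
```

```text
0.0 [0.2890004  0.6095041  0.23042223] [-6.89780422e-01 -3.06461358e+00  2.58204708e-03] 0.9990088670879266
[[-0.904  0.428 -0.001]
 [ 0.428  0.904 -0.002]
 [-0.    -0.002 -1.   ]]
top [ 0.338 -0.005  0.899] [[-0.02, -1.0, -0.03], [-0.99, 0.03, -0.15], [0.15, 0.02, -0.99]]
side [0.403 0.664 0.674] [[-1.0, -0.09, -0.01], [-0.05, 0.69, -0.72], [0.07, -0.72, -0.69]]
```

View pics/top0.png

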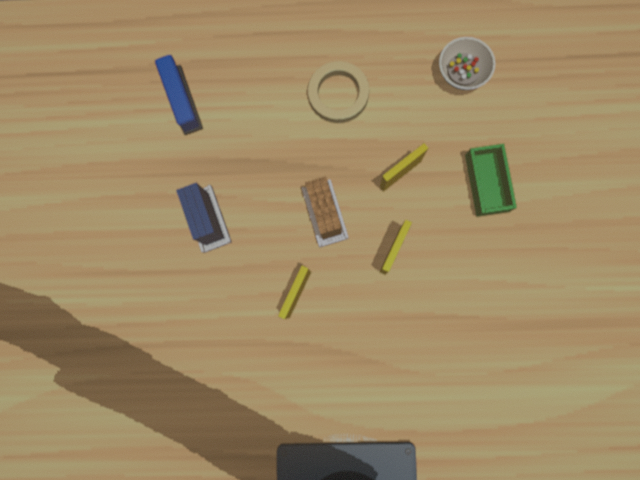

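View pics/side0.png

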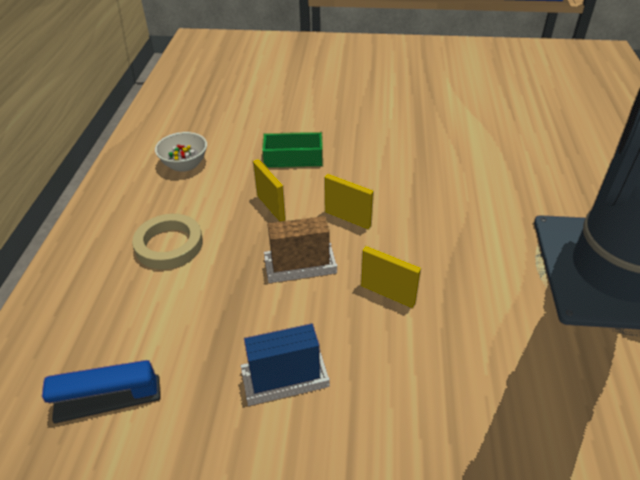

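The top view shows the cork pile in a white rest at (323,210), the blue plate pile in the twin rest at (203,215), and the green box at (491,180). Three yellow tiles stand at (403,167), (396,247) and (294,292), with a blue stapler at (178,93). The pile to take is the brown one at (323,210): it is three cork tiles in a white rest. The blue pile and the yellow tiles don't match the description. I'll confirm this in an enlarged crop.

```bash
cat > m.py <<'E'
from h import *
t=grab_frame("top");s=grab_frame("side")
a=cv2.resize(t["frame"][150:270,280:400],None,fx=4,fy=4,interpolation=cv2.INTER_CUBIC)
b=cv2.resize(s["frame"][200:300,250:350],None,fx=4,fy=4,interpolation=cv2.INTER_CUBIC)
c=np.zeros((480,800,3),np.uint8);c[:,:400]=a[:,:400];c[:400,400:]=b;cv2.imwrite("pics/crop1.png",c)
def box(f,lo,hi,z,roi,name):
    x0,y0,x1,y1=roi;h=cv2.cvtColor(f["frame"],cv2.COLOR_BGR2HSV)[y0:y1,x0:x1]
    m=cv2.morphologyEx(cv2.inRange(h,lo,hi),cv2.MORPH_OPEN,np.ones((2,2)))
    k=max(cv2.findContours(m,0,1)[0],key=cv2.contourArea)[:,0]+[x0,y0]
    P=np.array([ray(f,p,z)[:2] for p in k],np.float32)
    r=cv2.minAreaRect(P);print(name,z,np.round(r[0],4),np.round(r[1],4),round(r[2],1)); print(cv2.boxPoints(r).round(3).tolist())
    return m
h=cv2.cvtColor(t["frame"],cv2.COLOR_BGR2HSV)
print("cork hsv",h[200,322],h[190,318],"wood",h[200,360],"white",h[242,335],"side",h[232,335])
box(t,(45,80,20),(80,255,255),.041,(430,120,560,240),"box top")
box(s,(45,80,20),(80,255,255),.041,(240,110,350,190),"box side")
m=box(t,(5,100,20),(14,255,175),.085,(295,165,355,255),"cork top")
m2=box(s,(5,100,20),(14,255,175),.085,(255,210,340,285),"cork side")
E
python3 m.py
```

```text
cork hsv [ 15 121 129] [ 15 120 151] wood [ 19  93 170] white [ 15  42 146] side [ 18 118  84]
box top 0.041 [ 0.5513 -0.2655] [0.1164 0.0599] 6.7
[[0.49000000953674316, -0.24199999868869781], [0.4970000088214874, -0.3019999861717224], [0.6129999756813049, -0.2879999876022339], [0.6060000061988831, -0.2290000021457672]]
box side 0.041 [ 0.5494 -0.2324] [0.1124 0.1085] 5.2
[[0.48899999260902405, -0.18299999833106995], [0.49799999594688416, -0.29100000858306885], [0.6100000143051147, -0.2809999883174896], [0.6010000109672546, -0.17299999296665192]]Traceback (most recent call last):
  File "m.py", line 17, in <module>
    m=box(t,(5,100,20),(14,255,175),.085,(295,165,355,255),"cork top")
  File "m.py", line 9, in box
    k=max(cv2.findContours(m,0,1)[0],key=cv2.contourArea)[:,0]+[x0,y0]
      ~~~^^^^^^^^^^^^^^^^^^^^^^^^^^^^^^^^^^^^^^^^^^^^^^^^
ValueError: max() iterable argument is empty
```

View pics/crop1.png

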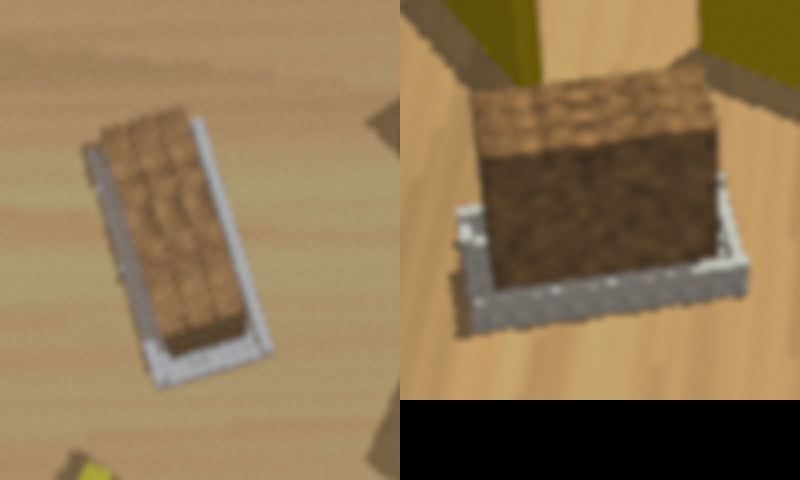

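The crop confirms three brown cork tiles in the white rest. The top-face corners are at crop (100,130), (187,108), (246,312) and (163,335) in the top view, and at (472,92), (702,68), (718,130) and (485,157) in the side view.

```bash
python3 - <<'E'
from h import *
t=grab_frame("top");s=grab_frame("side")
A=np.array([(100,130),(187,108),(246,312),(163,335)])/4-.4+[280,150]
B=(np.array([(472,92),(702,68),(718,130),(485,157)])-[400,0])/4-.4+[250,200]
C=np.array([(493,287),(717,258)])-[400,0]; 
for f,P in((t,A),(s,B)):
    W=np.array([ray(f,p,.085)[:2] for p in P],np.float32);r=cv2.minAreaRect(W)
    print(W.round(4).tolist(),W.mean(0).round(4),np.array(r[1]).round(4),r[2])
# box rim in side: extreme right/left corners far rim
h=cv2.cvtColor(s["frame"],cv2.COLOR_BGR2HSV);m=cv2.inRange(h,(45,80,20),(80,255,255));m[:110]=0;m[190:]=0;m[:,:240]=0;m[:,350:]=0
k=max(cv2.findContours(m,0,1)[0],key=cv2.contourArea)
for p in cv2.approxPolyDP(k,3,True)[:,0]: print(p,ray(s,p,.041)[:2].round(4))
st=arm.read_state();R=Ro.from_rotvec(st["tcp_rot"]).as_matrix()
print(R.T@(np.array([.478,.03,.2])-st["tcp_pos"]),np.degrees(np.arctan2(R[1,1],R[0,1])))
E
```

```text
[[0.544700026512146, 0.05590000003576279], [0.5529999732971191, 0.019899999722838402], [0.4674000144004822, -0.002199999988079071], [0.45890000462532043, 0.031599998474121094]] [0.506  0.0263] [0.0894 0.0369] 14.4884033203125
[[0.5526999831199646, 0.02239999920129776], [0.46650001406669617, 0.002199999988079071], [0.45750001072883606, 0.0364999994635582], [0.5422999858856201, 0.0575999990105629]] [0.5047 0.0297] [0.089  0.0366] 13.947188377380371
[264 134] [ 0.6118 -0.2819]
[263 160] [ 0.5997 -0.1964]
[267 166] [ 0.5894 -0.1786]
[321 165] [ 0.4909 -0.1888]
[321 133] [ 0.5005 -0.2933]
[-0.41907108 -0.44293331  0.0312714 ] 64.63081356764619
```

Pile centre is about (0.5055, 0.028), yaw 14.2°. Box centre is (0.551, -0.2655), yaw 6.7°. Moving above the pile with the fingers partly open.

>>> arm_command --moves '[[[-3,-3,0.2],-0.1,0.5],[[-7,-7,0.5],-0.2,0.5],[[-11,-11,0.8],-0.3,0.5],[[-15,-15,1.2],-0.4,0.5],[[-19,-18.5,1.5],-0.5,0.5],[[-23,-22.5,1.9],-0.6,0.5],[[-27,-26.5,2.3],-0.69,0.5],[[-31.5,-30.5,2.7],-0.69,0.5],[[-36,-35,3],-0.69,0.5],[[-40.5,-39.5,3.1],-0.69,0.5],[[-43,-42,3.1],-0.69,0.5],[[-44.5,-43.3,3.1],-0.69,0.5]]' --squeeze 25

```text
t: 1.8
tcp_pos: [0.5063, 0.0252, 0.2004]
tcp_rot: [-0.382, 3.118, -0.001]
contact_force: [-0.1, 0.4, 0.1]
gripper_width: 0.75
grasp_force: 0.0
```

>>> arm_command --moves '[[[0,0,0],0,0.5],[[0,0,0],0,0.5]]'

```text
t: 2.05
tcp_pos: [0.5054, 0.029, 0.2003]
tcp_rot: [0.389, -3.117, -0.001]
contact_force: [-1.0, 0.8, -0.6]
gripper_width: 0.745
grasp_force: 0.0
```

```bash
python3 - <<'E'
from h import *
s=arm.read_state();R=Ro.from_rotvec(s["tcp_rot"]).as_matrix()
print(s["t"],s["tcp_pos"].round(4) if hasattr(s["tcp_pos"],"round") else s["tcp_pos"],R.round(3),np.degrees(np.arctan2(R[1,1],R[0,1])),np.round(s["q"],2),s["gripper_width"])
d=R.T@(np.array([.5055,.028,.05])-s["tcp_pos"]);print("to pile cm",d*100)
t=grab_frame("top");f=grab_frame("side")
c=np.zeros((480,800,3),np.uint8)
c[:,:400]=cv2.resize(t["frame"][120:280,260:393],(400,480));c[:,400:]=cv2.resize(f["frame"][130:290,235:368],(400,480));cv2.imwrite("pics/c2.png",c)
E
```

```text
2.05 [0.5054 0.029  0.2003] [[-0.969 -0.246 -0.   ]
 [-0.246  0.969  0.   ]
 [ 0.     0.001 -1.   ]] 104.21812567938727 [-0.12  0.36 -0.05  1.92  0.02  0.86  1.65] 0.7449156241472932
to pile cm [ 0.01872797 -0.11105984 15.02859461]
```

View pics/c2.png

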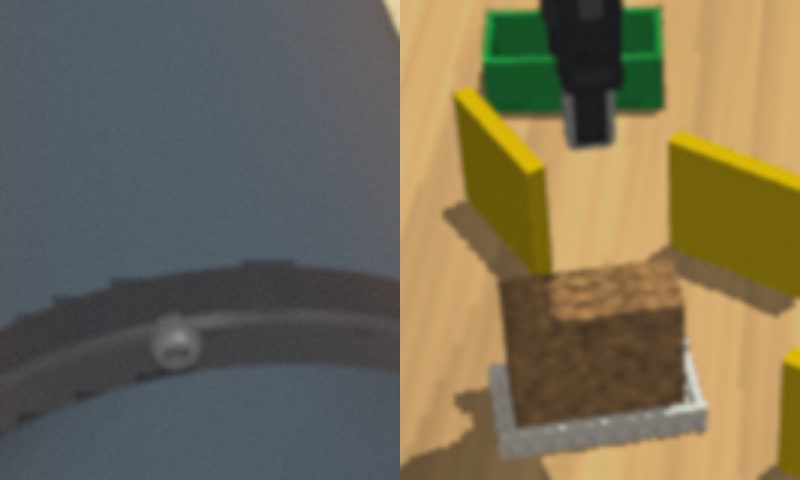

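The top view is blocked by the arm. The side view shows the finger in line with the pile and the yellow tiles clear of it. Descending now.

>>> arm_command --moves '[[[0,0,3],0,0.5],[[0,-0.1,6],0,0.5],[[0,-0.1,9],0,0.5],[[0,-0.1,11.5],0,0.5],[[0,-0.1,13.5],0,0.5],[[0,-0.1,15],0,0.5],[[0,-0.1,15],0,0.5],[[0,-0.1,15],0,0.5]]'

```text
t: 3.15
tcp_pos: [0.5063, 0.0273, 0.0509]
tcp_rot: [-0.388, 3.117, 0.0]
contact_force: [-1.4, 0.6, -0.8]
gripper_width: 0.743
grasp_force: 0.0
```

```bash
python3 - <<'E'
from h import *
f=grab_frame("side");cv2.imwrite("pics/c3.png",cv2.resize(f["frame"][180:300,230:380],(750,600)))
E
```

```text
(no output)
```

View pics/c3.png

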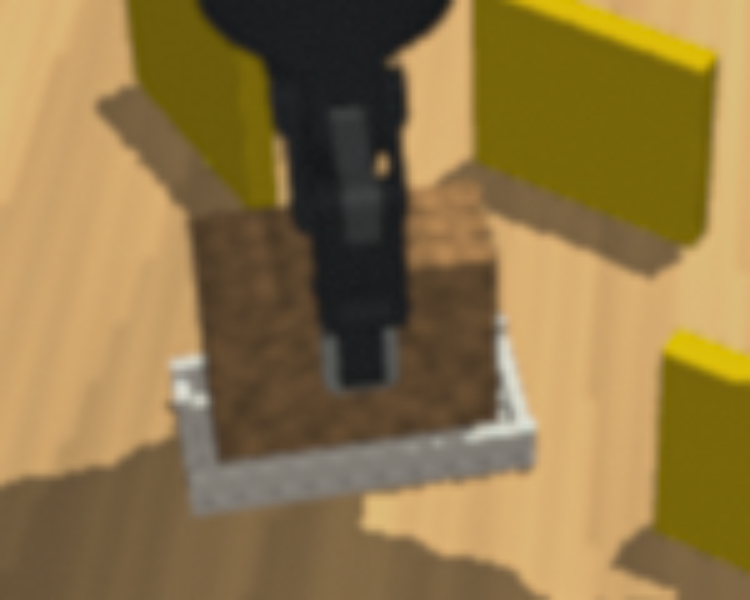

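The fingers straddle the pile and the near fingertip, at (360,380), is centred along its length. Closing with light grip.

>>> arm_command --moves '[[[0,0,0],0,0.2],[[0,0,0],0,0],[[0,0,0],0,-0.3],[[0,0,0],0,-0.6],[[0,0,0],0,-1],[[0,0,0],0,-1],[[0,0,0],0,-1],[[0,0,0],0,-1]]' --squeeze 25

```text
t: 4.2
tcp_pos: [0.5062, 0.0271, 0.0507]
tcp_rot: [-0.387, 3.117, -0.0]
contact_force: [-0.9, 0.2, 5.7]
gripper_width: 0.419
grasp_force: 24.7
```

>>> arm_command --moves '[[[0,0,0],0,-1],[[0,0,-1],0,-1],[[0,0,-2],0,-1],[[0,0,-3.5],0,-1],[[0,0,-5],0,-1],[[0,0,-7],0,-1],[[0,0,-9],0,-1],[[0,0,-11],0,-1],[[0,0,-12],0,-1],[[0,0,-12],0,-1],[[0,0,-12],0,-1]]'

```text
t: 5.58
tcp_pos: [0.5056, 0.027, 0.1698]
tcp_rot: [0.387, -3.117, 0.0]
contact_force: [0.4, -0.8, -1.1]
gripper_width: 0.419
grasp_force: 25.4
```

```bash
python3 - <<'E'
from h import *
s=arm.read_state();R=Ro.from_rotvec(s["tcp_rot"]).as_matrix()
print(s["tcp_pos"],s["contact_force"],s["grasp_force"])
a=np.radians(6.7);u=np.array([np.cos(a),np.sin(a),0])
P=np.array([.551,-.2655,.171])
for k in(0,-.012,.012):print(k,(R.T@(P+k*u-s["tcp_pos"])*100).round(2))
print("u in tool",R.T@u)
f=grab_frame("side");cv2.imwrite("pics/c4.png",cv2.resize(f["frame"][100:300,200:400],(600,600)))
E
```

```text
[0.50561131 0.02696708 0.16979264] [ 0.35598742 -0.84011697 -1.06457632] 25.43840914964676
0 [  2.76 -29.47  -0.12]
-0.012 [  3.95 -29.31  -0.12]
0.012 [  1.57 -29.62  -0.12]
u in tool [-9.91525834e-01 -1.29906193e-01 -9.49968109e-04]
```

View pics/c4.png

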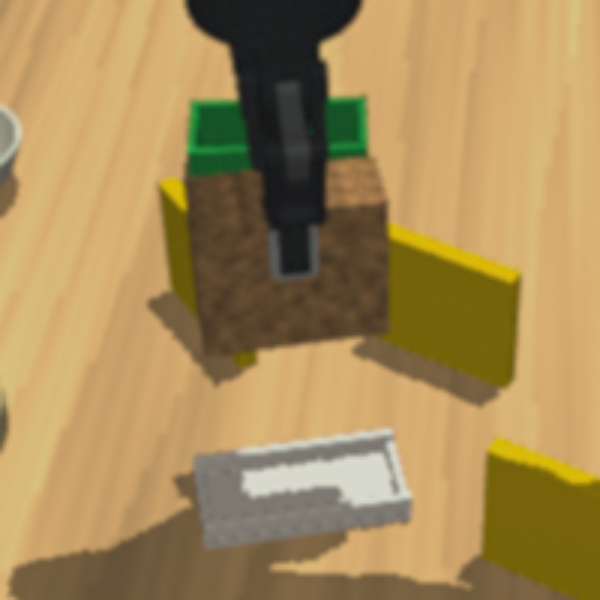

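All three tiles were lifted together: they are level, the rest is empty, and 1.06 N matches their weight. The moves can't tilt the tool itself. I'll tip the pile about the pinch axis by resting one bottom end on the far end wall's rim and pressing down. Going to the box at +12 mm along its length.

>>> arm_command --moves '[[[0.2,-2,0],0.02,-1],[[0.4,-5.5,0],0.05,-1],[[0.6,-9.5,0],0.08,-1],[[0.8,-13.5,0],0.11,-1],[[1.0,-17.5,0],0.131,-1],[[1.2,-21.5,0],0.131,-1],[[1.4,-25,0],0.131,-1],[[1.5,-27.5,0],0.131,-1],[[1.6,-29,0],0.131,-1],[[1.6,-29.6,0],0.131,-1],[[1.6,-29.6,0],0.131,-1],[[1.6,-29.6,0],0.131,-1]]'

```text
t: 7.12
tcp_pos: [0.5631, -0.2626, 0.1704]
tcp_rot: [-0.185, 3.136, 0.001]
contact_force: [0.2, 0.5, -2.2]
gripper_width: 0.42
grasp_force: 25.4
```

```bash
cat > look.py <<'E'
from h import *
import sys
s=arm.read_state();R=Ro.from_rotvec(s["tcp_rot"]).as_matrix();a=np.radians(6.7)
u=np.array([np.cos(a),np.sin(a),0]);v=np.array([-u[1],u[0],0]);d=np.array(s["tcp_pos"])-[.551,-.2655,0]
print(s["t"],"u,v,z mm",(d@u*1e3).round(1),(d@v*1e3).round(1),(d[2]*1e3).round(1),"yaw",np.degrees(np.arctan2(R[1,1],R[0,1]))-90,"F",np.round(s["contact_force"],1),s["gripper_width"],s["grasp_force"])
t=grab_frame("top");f=grab_frame("side")
c=np.zeros((480,800,3),np.uint8)
c[:,:400]=cv2.resize(t["frame"][100:244,430:550],(400,480));c[:,400:]=cv2.resize(f["frame"][60:204,230:350],(400,480));cv2.imwrite(sys.argv[1],c)
E
python3 look.py pics/c5.png
```

```text
7.125 u,v,z mm 12.4 1.5 170.4 yaw 6.7427004318516595 F [ 0.2  0.5 -2.2] 0.42025071445656537 25.434167683124542
```

View pics/c5.png

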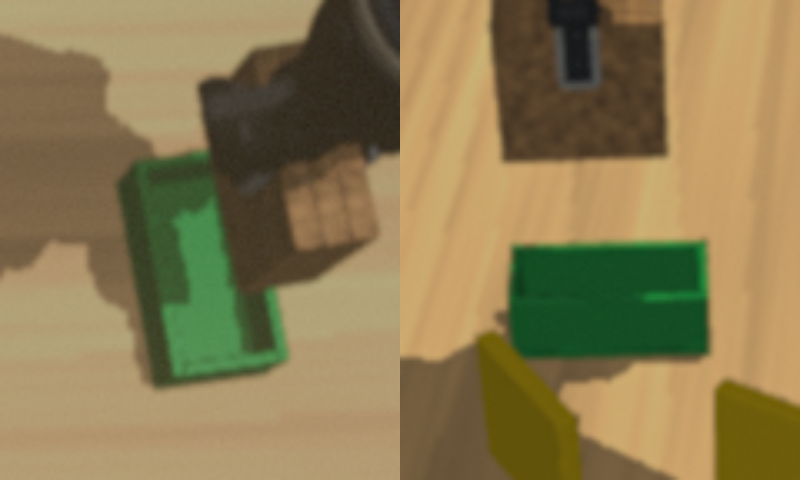

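The pile hangs level over the far half of the box. In the side crop its near bottom corners are at (505,160) and (665,156), and the box's near rim corners are at (511,297) and (708,297).

```bash
python3 - <<'E'
from h import *
f=grab_frame("side");a=np.radians(6.7);u=np.array([np.cos(a),np.sin(a)]);v=np.array([-u[1],u[0]])
g=lambda x,y,z:ray(f,((x-400)*.3-.35+230,y*.3-.35+60),z)[:2]-[.551,-.2655]
for n,q in(("pile",[g(505,160,.1246),g(665,156,.1246)]),("box",[g(511,297,.041),g(708,297,.041)])):
    print(n,[(round(p@u*1e3,1),round(p@v*1e3,1)) for p in q],np.degrees(np.arctan2(*(q[0]-q[1])[::-1])))
E
```

```text
pile [(np.float64(54.8), np.float64(18.3)), (np.float64(-32.2), np.float64(18.3))] 6.69636703994056
box [(np.float64(58.2), np.float64(26.7)), (np.float64(-54.0), np.float64(31.8))] 4.105058656036586
```

Alignment across the box is good. Lowering onto the far end rim and pressing about 10 mm to tip the pile.

>>> arm_command --moves '[[[0,-0.1,2],0,-1],[[0,-0.1,4.5],0,-1],[[0,-0.1,6.5],0,-1],[[0,-0.1,7.7],0,-1],[[0,-0.1,8.2],0,-1],[[0,-0.1,8.4],0,-1],[[0,-0.1,8.55],0,-1],[[0,-0.1,8.7],0,-1],[[0,-0.1,8.85],0,-1],[[0,-0.1,9.0],0,-1],[[0,-0.1,9.0],0,-1]]'

```text
t: 8.65
tcp_pos: [0.5612, -0.2654, 0.0825]
tcp_rot: [0.181, -3.135, 0.0]
contact_force: [-11.8, 1.1, 19.5]
gripper_width: 0.415
grasp_force: 24.6
```

>>> arm_command --moves '[[[0,0,0.15],0,-1],[[0,0,0.3],0,-1],[[0,0,0.45],0,-1],[[0,0,0.45],0,-1]]'

```text
t: 9.15
tcp_pos: [0.5598, -0.2659, 0.0781]
tcp_rot: [0.179, -3.133, 0.001]
contact_force: [-17.2, 1.3, 23.7]
gripper_width: 0.419
grasp_force: 26.4
```

```bash
python3 look.py pics/c6.png
```

```text
9.15 u,v,z mm 8.7 -1.5 78.1 yaw 6.558187361106576 F [-17.2   1.3  23.7] 0.4192475317173966 26.361982226371765
```

View pics/c6.png

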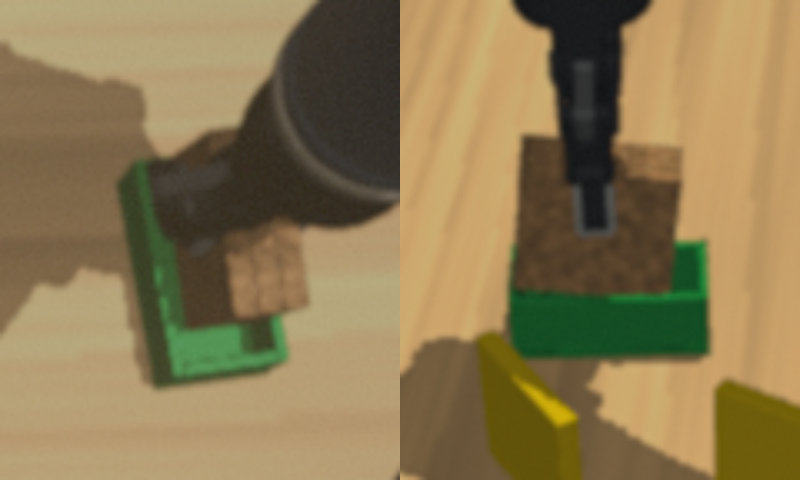

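The pile has only tipped about 6°. Friction on the rim gives a 17 N side force that holds it back. I'll move the pinch on an arc around the rim contact, -u and down together, so nothing has to slide.

>>> arm_command --moves '[[[0.3,0,0],0,-1],[[0.5,0,0.15],0,-1],[[0.7,0,0.35],0,-1],[[0.9,0,0.55],0,-1],[[1.1,0,0.75],0,-1],[[1.3,0,0.95],0,-1],[[1.5,0,1.15],0,-1],[[1.6,0,1.3],0,-1],[[1.6,0,1.3],0,-1]]'

```text
t: 10.38
tcp_pos: [0.5478, -0.2672, 0.0637]
tcp_rot: [-0.182, 3.135, -0.001]
contact_force: [-0.4, -0.4, 5.4]
gripper_width: 0.419
grasp_force: 24.8
```

```bash
python3 look.py pics/c7.png
```

```text
10.375 u,v,z mm -3.4 -1.3 63.7 yaw 6.645525231230309 F [-0.4 -0.4  5.4] 0.41888932586465416 24.834148585796356
```

View pics/c7.png

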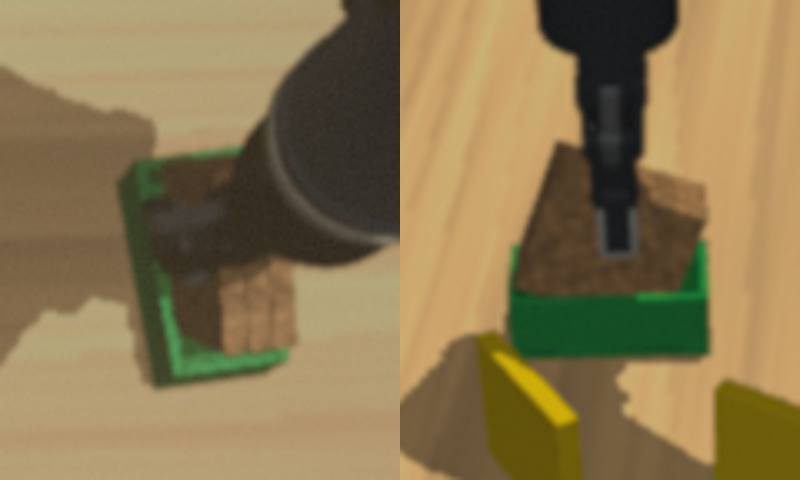

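The pile is now tipped about 20°, with its edge running from (557,143) to (515,290) in the side crop and the lower corner towards the near (-u) end. I'll lift it clear, shift it to the -u end wall and check the tilt numerically before going in.

>>> arm_command --moves '[[[0,0,-1],0,-1],[[0,0,-2.5],0,-1],[[0,0,-4],0,-1],[[0.5,0,-5],0,-1],[[1.2,0,-5],0,-1],[[2,0,-5],0,-1],[[2.5,0,-5],0,-1],[[2.5,0,-5],0,-1],[[2.5,0,-5],0,-1]]'

```text
t: 11.6
tcp_pos: [0.5225, -0.2696, 0.1127]
tcp_rot: [-0.183, 3.136, 0.0]
contact_force: [0.1, 0.4, -1.4]
gripper_width: 0.413
grasp_force: 25.3
```

```bash
cat > tilt.py <<'E'
from h import *
s=arm.read_state();a=np.radians(6.7)
u=np.array([np.cos(a),np.sin(a),0]);v=np.array([-u[1],u[0],0]);B=np.array([.551,-.2655,0]);d=np.array(s["tcp_pos"])-B
print(s["t"],"u,v,z mm",(d@u*1e3).round(1),(d@v*1e3).round(1),(d[2]*1e3).round(1),"F",np.round(s["contact_force"],1),s["gripper_width"])
f=grab_frame("side");h=cv2.cvtColor(f["frame"],cv2.COLOR_BGR2HSV)
m=cv2.inRange(h,(5,90,15),(19,255,125));m[:, :240]=0;m[:,345:]=0;m[:60]=0;m[185:]=0
m=cv2.morphologyEx(m,cv2.MORPH_OPEN,np.ones((3,3)))
k=max(cv2.findContours(m,0,1)[0],key=cv2.contourArea);hull=cv2.convexHull(k)
p=cv2.approxPolyDP(hull,4,True)[:,0]
c=-f["R"].T@f["t"];out=[]
for q in p:  # meet plane of near face: (X-B).v = 0.018+tcp v
    r=f["R"].T@np.linalg.inv(f["mtx"])@np.array([q[0],q[1],1.]);l=(d@v+.018-(c-B)@v)/(r@v);X=c+r*l-B;out.append(((X@u*1e3).round(1),(X[2]*1e3).round(1)))
print(cv2.contourArea(k),[(q.tolist(),tuple(map(float,o))) for q,o in zip(p,out)])
E
python3 tilt.py
```

```text
11.6 u,v,z mm -28.8 -0.7 112.7 F [ 0.1  0.4 -1.4] 0.41273299781733885
1635.5 [([289, 79], (1.4, 179.4)), ([334, 102], (-77.3, 131.8)), ([320, 134], (-50.9, 64.5)), ([276, 122], (30.1, 93.1))]
```

The tilt measures 19-21°, and the lower corner is just inside the -u end wall, about 60 mm up. Going in corner-first along that wall, moving inwards as it descends.

>>> arm_command --moves '[[[-0.3,0,0.8],0,-1],[[-0.4,0,1.6],0,-1],[[-0.4,0,2.2],0,-1],[[-0.6,0,2.7],0,-1],[[-0.8,0,3.2],0,-1],[[-1.0,0,3.7],0,-1],[[-1.2,0,4.2],0,-1],[[-1.35,0,4.6],0,-1],[[-1.4,0,4.8],0,-1],[[-1.4,0,4.8],0,-1]]'

```text
t: 12.9
tcp_pos: [0.5367, -0.268, 0.0647]
tcp_rot: [-0.183, 3.136, -0.0]
contact_force: [4.7, 0.4, -0.6]
gripper_width: 0.422
grasp_force: 25.3
```

```bash
python3 tilt.py
```

```text
12.9 u,v,z mm -14.5 -0.8 64.7 F [ 4.7  0.4 -0.6] 0.4218523387636036
1271.0 [([282, 103], (16.6, 132.4)), ([326, 125], (-62.4, 83.9)), ([317, 146], (-44.7, 37.5)), ([271, 145], (43.2, 42.5))]
```

The wall is pressing lightly on the face (4.7 N) and the corner is just above the floor. Levelling now by swinging the pinch on an arc about that corner, first halfway.

>>> arm_command --moves '[[[0,0,0.15],0,-1],[[-0.2,0,0.22],0,-1],[[-0.45,0,0.32],0,-1],[[-0.7,0,0.42],0,-1],[[-0.95,0,0.52],0,-1],[[-1.2,0,0.63],0,-1],[[-1.3,0,0.7],0,-1],[[-1.3,0,0.7],0,-1]]'

```text
t: 13.95
tcp_pos: [0.5492, -0.2665, 0.0578]
tcp_rot: [-0.183, 3.136, -0.0]
contact_force: [-1.3, 0.0, 2.5]
gripper_width: 0.42
grasp_force: 25.9
```

```bash
python3 tilt.py
```

```text
13.95 u,v,z mm -1.9 -0.8 57.8 F [-1.3  0.   2.5] 0.42037706974990546
1064.5 [([275, 107], (29.8, 124.6)), ([319, 126], (-49.3, 82.1)), ([314, 145], (-39.0, 40.0)), ([267, 147], (51.2, 38.2))]
```

Tilt is now about 11° and the forces are low. I'll unload slightly, shift 8 mm back toward the -u wall, then swing the pile fully level.

>>> arm_command --moves '[[[0,0,-0.4],0,-1],[[0.4,0,-0.4],0,-1],[[0.8,0,-0.4],0,-1],[[0.8,0,-0.1],0,-1],[[0.6,0,0.1],0,-1],[[0.35,0,0.22],0,-1],[[0.1,0,0.34],0,-1],[[-0.15,0,0.46],0,-1],[[-0.4,0,0.58],0,-1],[[-0.55,0,0.66],0,-1],[[-0.55,0,0.68],0,-1]]'

```text
t: 15.38
tcp_pos: [0.5546, -0.266, 0.051]
tcp_rot: [0.182, -3.136, 0.0]
contact_force: [-0.8, -0.3, 5.1]
gripper_width: 0.422
grasp_force: 26.4
```

```bash
python3 tilt.py
```

```text
15.375 u,v,z mm 3.5 -0.9 51.0 F [-0.8 -0.3  5.1] 0.4216940529869123
897.5 [([271, 113], (37.9, 112.3)), ([316, 125], (-43.8, 84.3)), ([315, 145], (-40.9, 39.8)), ([270, 147], (45.4, 37.9))]
```

About 2-3° left. Pressing gently to seat it.

>>> arm_command --moves '[[[-0.1,0,0.1],0,-1],[[-0.15,0,0.2],0,-1],[[-0.2,0,0.3],0,-1],[[-0.2,0,0.3],0,-1]]'

```text
t: 15.92
tcp_pos: [0.5579, -0.2656, 0.0486]
tcp_rot: [-0.183, 3.134, -0.001]
contact_force: [2.1, 0.4, 6.0]
gripper_width: 0.414
grasp_force: 26.7
```

```bash
python3 tilt.py
```

```text
15.925 u,v,z mm 6.8 -0.9 48.6 F [2.1 0.4 6. ] 0.413756027179958
445.0 [([280, 115], (21.8, 107.6)), ([290, 147], (7.2, 36.7)), ([269, 147], (47.4, 38.0)), ([269, 115], (41.9, 108.2))]
```

```bash
sed -i 's/^k=max.*/cs=[q for q in cv2.findContours(m,0,1)[0] if cv2.contourArea(q)>30];k=np.vstack(cs);hull=cv2.convexHull(k)/; s/approxPolyDP(hull,4/approxPolyDP(hull,3/' tilt.py; python3 tilt.py
```

```text
15.975 u,v,z mm 6.8 -0.9 48.6 F [ 0.1 -1.   7.4] 0.4170422956468818
1232.5 [([315, 126], (-41.8, 82.2)), ([314, 145], (-39.0, 39.9)), ([291, 184], (9.9, -53.3)), ([240, 184], (112.7, -49.7)), ([240, 165], (107.4, -2.6)), ([269, 115], (41.9, 108.2)), ([297, 116], (-9.2, 104.6))]
```

```bash
python3 - <<'E'
from h import *
f=grab_frame("side");cv2.imwrite("pics/c8.png",cv2.resize(f["frame"][90:180,240:350],(733,600),interpolation=cv2.INTER_CUBIC))
E
```

```text
(no output)
```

View pics/c8.png

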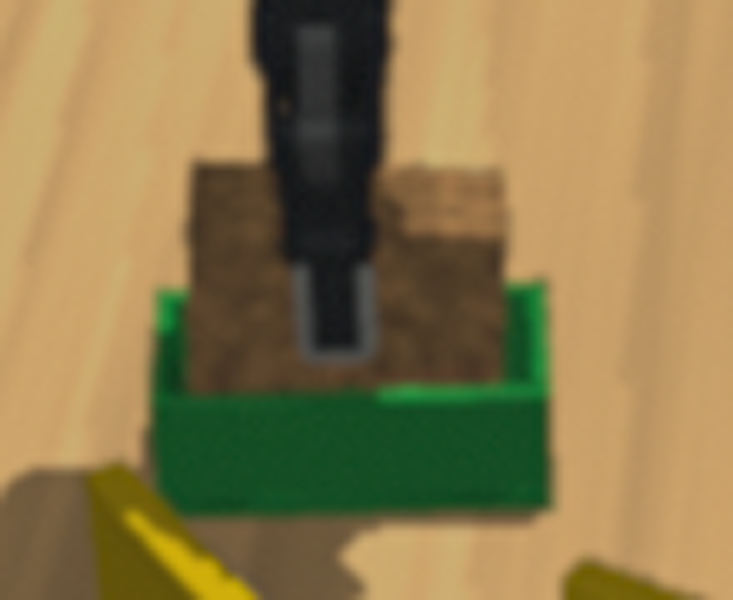

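The final crop shows the pile in the box. Its top edge, from (195,163) to (500,168), is within about 2° of the rim, and it is clear of both end walls. One more gentle press to seat it.

>>> arm_command --moves '[[[0,0,0.1],0,-1],[[0,0,0.2],0,-1],[[0,0,0.3],0,-1],[[0,0,0.3],0,-1]]'

```text
t: 16.58
tcp_pos: [0.5601, -0.2654, 0.0467]
tcp_rot: [-0.184, 3.13, -0.002]
contact_force: [4.9, 1.6, 11.7]
gripper_width: 0.42
grasp_force: 27.3
```

```bash
cat > lev.py <<'E'
from h import *
f=grab_frame("side");h=cv2.cvtColor(f["frame"],cv2.COLOR_BGR2HSV)
m=cv2.inRange(h,(5,60,15),(19,255,150))
g=cv2.cvtColor(f["frame"],cv2.COLOR_BGR2GRAY).astype(float)
# top edge row per column (wood->cork), right & left of gripper; sub-pixel at steepest gradient
for x in (271,274,277,299,303,307,311):
    c=g[104:126,x-1:x+2].mean(1);d=np.diff(c);i=int(np.argmin(d[:16]));print(x,104.5+i,d[i].round(0),end=" | ")
# cork->green rim sides: left & right vertical edges rows
for y in (120,126,130,134,138):
    c=g[y-1:y+2].mean(0);dl=np.diff(c[260:276]);dr=np.diff(c[308:322]);print(y,260.5+dl.argmin(),308.5+dr.argmax(),end=" ; ")
E
python3 lev.py
```

```text
271 115.5 -40.0 | 274 114.5 -41.0 | 277 114.5 -34.0 | 299 114.5 -24.0 | 303 114.5 -26.0 | 307 114.5 -24.0 | 311 114.5 -26.0 | 120 266.5 314.5 ; 126 266.5 314.5 ; 130 266.5 314.5 ; 134 262.5 320.5 ; 138 263.5 320.5 ;
```

The top edge is now level, at row 114.5 on both sides, and the force is rising at the floor. Relaxing the press, then opening.

>>> arm_command --moves '[[[-0.2,0,-0.15],0,-1],[[-0.2,0,-0.15],0,-1],[[-0.2,0,-0.15],0,-0.1],[[-0.2,0,-0.15],0,0],[[-0.2,0,-0.15],0,0.15],[[-0.2,0,-0.15],0,0.3],[[-0.2,0,-0.15],0,0.5],[[-0.2,0,-0.15],0,0.5],[[-0.2,0,-0.15],0,0.5]]'

```text
t: 17.75
tcp_pos: [0.5586, -0.2654, 0.0465]
tcp_rot: [-0.182, 3.136, -0.0]
contact_force: [1.1, 0.6, 0.0]
gripper_width: 0.75
grasp_force: 0.0
```

```bash
python3 lev.py; python3 tilt.py
```

```text
271 115.5 -40.0 | 274 116.5 -40.0 | 277 115.5 -36.0 | 299 114.5 -22.0 | 303 115.5 -22.0 | 307 115.5 -22.0 | 311 114.5 -23.0 | 120 266.5 313.5 ; 126 265.5 313.5 ; 130 265.5 313.5 ; 134 262.5 320.5 ; 138 263.5 319.5 ; 17.8 u,v,z mm 7.5 -0.8 46.5 F [0.5 0.5 0.4] 0.7506953699495211
1228.5 [([313, 126], (-38.1, 82.4)), ([313, 145], (-37.1, 40.0)), ([290, 184], (11.9, -53.1)), ([240, 184], (112.7, -49.6)), ([240, 164], (107.1, -0.1)), ([267, 117], (45.9, 104.2)), ([299, 120], (-12.6, 96.1))]
```

Released, and the tiles have settled level. Retracting straight up, then away.

>>> arm_command --moves '[[[0,0,-1],0,0.5],[[0,0,-2.5],0,0.5],[[0,0,-5],0,0.5],[[0,0,-9],0,0.5],[[0,0,-13],0,0.5],[[0,3,-16],0,0.5],[[0,8,-17],0,0.5],[[0,13,-17],0,0.5],[[0,17,-17],0,0.5],[[0,20,-17],0,0.5],[[0,20,-17],0,0.5],[[0,20,-17],0,0.5]]'

```text
t: 19.35
tcp_pos: [0.5355, -0.0675, 0.2173]
tcp_rot: [-0.182, 3.135, -0.001]
contact_force: [-0.6, 0.1, 0.0]
gripper_width: 0.754
grasp_force: 0.0
```

```bash
python3 - <<'E'
from h import *
f=grab_frame("side");t=grab_frame("top");B=np.array([.551,-.2655]);a=np.radians(6.7);u=np.array([np.cos(a),np.sin(a)]);v=np.array([-u[1],u[0]])
for n,F,roi in(("side",f,(255,100,330,150)),("top",t,(455,130,530,225))):
    x0,y0,x1,y1=roi;h=cv2.cvtColor(F["frame"],cv2.COLOR_BGR2HSV)[y0:y1,x0:x1]
    m=cv2.inRange(h,(8,60,15),(17,255,165));m=cv2.morphologyEx(m,cv2.MORPH_OPEN,np.ones((3,3)))
    k=max(cv2.findContours(m,0,1)[0],key=cv2.contourArea)+[x0,y0]
    p=cv2.approxPolyDP(cv2.convexHull(k),2.5,True)[:,0]
    print(n,cv2.contourArea(k),h[20,30],[(q.tolist(),[float(round((ray(F,q,.086)[:2]-B)@w*1e3,1)) for w in(u,v)]) for q in p])
g=cv2.cvtColor(f["frame"],cv2.COLOR_BGR2GRAY).astype(float)
for x in range(271,312,5):
    c=g[104:140,x-1:x+2].mean(1);d=np.diff(c);print(x,104.5+d[:16].argmin(),(106.5+np.argmin(d[14:28])+12),end="|")
E
```

```text
side 1169.5 [75 10 49] [([312, 116], [-36.8, -11.8]), ([312, 146], [-35.3, 87.2]), ([269, 147], [40.9, 86.8]), ([267, 117], [48.6, -12.3])]Traceback (most recent call last):
  File "<stdin>", line 6, in <module>
ValueError: max() iterable argument is empty
```

The side view shows the pile's far top edge level at rows 116 to 117. The arm still covers the top view, so I'll move it aside for one last check.

>>> arm_command --moves '[[[0,4,0],0,0.5],[[0,9,0],0,0.5],[[0,14,0],0,0.5],[[0,19,0],0,0.5],[[0,23,0],0,0.5],[[0,25,0],0,0.5],[[0,25,0],0,0.5]]'

```text
t: 20.32
tcp_pos: [0.5065, 0.1823, 0.2164]
tcp_rot: [0.185, -3.136, -0.0]
contact_force: [-0.0, -0.3, -0.4]
gripper_width: 0.752
grasp_force: 0.0
```

```bash
python3 - <<'E'
from h import *
t=grab_frame("top");B=np.array([.551,-.2655]);a=np.radians(6.7);u=np.array([np.cos(a),np.sin(a)]);v=np.array([-u[1],u[0]])
# rectify the z=.086 plane over the box: 1 mm/px, columns v(-35..35), rows u(-65..65)
src=np.float32([proj(t,[*(B+i*u+j*v),.086]) for i,j in((-.065,-.035),(-.065,.035),(.065,.035),(.065,-.035))])
M=cv2.getPerspectiveTransform(src,np.float32([(0,0),(70,0),(70,130),(0,130)]))
w=cv2.warpPerspective(t["frame"],M,(70,130));h=cv2.cvtColor(w,cv2.COLOR_BGR2HSV)
print("across v (u=0):",[(j-35,h[62:68,j,0].mean().round(0),h[62:68,j,2].mean().round(0)) for j in range(5,66,3)])
m=cv2.inRange(h,(8,90,100),(19,255,255));m[:,:8]=0
for i in range(0,130,8):print(i-65,"".join("#" if x else "." for x in m[i,::2]),int(h[i,35,0]),int(h[i,35,2]))
E
```

```text
across v (u=0): [(-30, np.float64(18.0), np.float64(208.0)), (-27, np.float64(18.0), np.float64(208.0)), (-24, np.float64(18.0), np.float64(208.0)), (-21, np.float64(18.0), np.float64(208.0)), (-18, np.float64(17.0), np.float64(193.0)), (-15, np.float64(16.0), np.float64(178.0)), (-12, np.float64(16.0), np.float64(175.0)), (-9, np.float64(16.0), np.float64(173.0)), (-6, np.float64(16.0), np.float64(168.0)), (-3, np.float64(16.0), np.float64(176.0)), (0, np.float64(16.0), np.float64(175.0)), (3, np.float64(16.0), np.float64(172.0)), (6, np.float64(16.0), np.float64(164.0)), (9, np.float64(16.0), np.float64(176.0)), (12, np.float64(16.0), np.float64(175.0)), (15, np.float64(16.0), np.float64(172.0)), (18, np.float64(16.0), np.float64(135.0)), (21, np.float64(18.0), np.float64(98.0)), (24, np.float64(17.0), np.float64(100.0)), (27, np.float64(18.0), np.float64(100.0)), (30, np.float64(18.0), np.float64(100.0))]
-65 ................................... 24 148
-57 ................................... 57 162
-49 ................................... 29 89
-41 ...............###################. 17 110
-33 .........###################..###.# 16 180
-25 .........###################...#.## 16 185
-17 .........###################.###.## 16 173
-9 ........#########################.. 16 161
-1 ....########################.###### 16 176
7 ....########################....### 16 172
15 .........###################.###### 16 174
23 .........###################.###.## 16 174
31 ........##########################. 16 185
39 ........########################... 16 178
47 ....########################....... 16 162
55 ................#...#...#.######### 19 207
63 ................................... 21 207
```

The rectified top view shows all three tiles together, with seams at ±6 mm. They span about 36 mm by 89 mm at the expected standing height, inside the box. Handing in.

```bash
python3 -c "
from workcell import arm
print(arm.sign_off())"
```

```text
the job is handed in; nothing more can be done
None
```

The three cork tiles stand side by side and level (within about 1°) on the floor of the green box. They went in corner-first at about 20° along one end wall, and I handed the job in at about 20 s; the blue plates and yellow tiles were not touched.

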